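Find the hidden catch of the hall key chest

ROBOT

A 6-joint arm with a two-finger parallel gripper is mounted at the origin on the work surface. World frame = base frame: x ahead of the robot, y to its left, z up, the work surface at z = 0. Lengths are in mm, angles in rad, forces in N, time in s.
With the tool pointing down it reaches from about 350 to 975 mm from the base axis. Payload 7.1 kg.
Tool frame: the origin (TCP) lies at the very end of the fingers, on their centre line; the grasp point (between the pads) lies 19 mm behind it (ctrl.grip_depth is the distance from the TCP to the grasp point, in mm); z points along the fingers, x is the direction in which the jaws open and shut, and the axes are right-handed (so a half turn about z gives the same grasp; the last joint's range is limited). The gripper opens to 88 mm and grips with 3 to 60 N. Pads are 20 mm wide; open, the fingers measure 115 mm over their backs; the gripper's body (75 mm by 178 mm) begins 61 mm behind the grasp point.
Start: joints at [-1.204, 0.423, 1.63, -0, 1.089, -0.019], TCP at [235.204, -579.037, 222.675] pointing down, gripper open.
Joint ranges: [-3, 3], [-0.9, 2.11], [0.09, 2.58], [-1.31, 4.45], [0.11, 2.69], [-2.54, 2.54]. Speed limits (rad/s): [2.39, 2.39, 3.01, 3.14, 3.14, 3.14].

INTERFACE

Orientations are given as a rotation vector (axis times angle).
In Python, from rig import ctrl gives the robot as it stands.
- The arm moves only by the tool drive_tool, never from a script. Its argument "deltas" is a list of rows, each an object with "angular": the turn, a rotation vector about the tool's x, y, z in degrees, a list of three; "delta_pos": the shift along the tool's x, y, z in cm, a list of three; "grip": the opening, from 0 (shut) to 1 (fully open). In form: [{"angular": [ax, ay, az], "delta_pos": [dx, dy, dz], "grip": grip}, ...]. A call has exactly 8 rows; each row shifts and turns the commanded pose from where the row before left it, along the tool's axes as they then stand; what a row does not reach is not made up. A row lasts 1/12 s, in which the tool goes at most 41.7 mm and 7.16 degrees, less where a joint would pass 70% of its speed; a pose out of reach is approached as far as the arm can. A call with a gripper value outside its range is refused whole. The fingers move at their own pace and stop on an object; "squeeze" is the grip in N (left out, the last holds). Time passes only in rows, so rows that do not move let the fingers close, or fill a call up. It gives the time, the measured TCP pose, the force and the opening at its end, in the units of the state.
- ctrl.sense(): the state, without advancing time (a new reading comes with each control period).
- ctrl.grab_frame(name): name is "scene" or "top"; returns a dict with "pixels" (480x640x3 uint8, red, green, blue), "vfov" (degrees; the focal length in pixels is half the picture's height over the tangent of half this angle, whatever the lens; pixels are square), "cx", "cy" (the principal point, pixels), "xyz" and "rotation" of the camera in the world. Camera axes: x right, y up, looking along -z (the intrinsics and any distortion apply to the point x, -y, -z); pixel columns grow to the right and rows downward; lengths in mm; the calibration is good to about 2 mm. A picture is of the moment at which its call begins. There is no depth.
- ctrl.finish_job(): hands the job in, once; it reports no verdict.
The state is a dict: "time": time; "qpos": joint angles; "joint_vel": joint speeds; "effort": joint torques, N m; "ee_pos": TCP position; "orientation": TCP orientation; "force": force on the tool from outside, world axes, zero at the start; "wrist_torque": the same for the moment, N m; "grip_width": opening from 0.0 (shut) to 1.0 (fully open).
Only numpy, scipy, OpenCV 4.12 (cv2) and the standard library are available. Lean on these libraries where they do the work, as an engineer would, in place of code of your own. Each camera call takes 0.05 s, during which the arm holds its last target.

TASK

One of the six identical wooden squares inlaid in the lid of the key chest is a hidden catch: feel across the squares with the fingertips until you find the one that gives, and press it fully in, so that the key drawer comes right out of the front. Pick nothing up, leave everything lying or standing on and around the chest where it is, and finish with the hand clear and the drawer left open.

Things in the scene. Friction and masses are not known exactly. Their poses are not given: they have to be found in the camera images.
- chest: low wooden key chest fixed to the table, 200 (its x) x 210 (its y) x 75 mm high; origin at the centre of its underside, x towards its back (away from the robot), z up; turned by up to 0.35 rad. The front part of the lid is a field of six flush squares, 2 rows by 3 columns, sunk 2 mm in the lid's frame. The back strip of the lid, x from +30 to +100 mm, bears only the tealight holder
- square1 (a point): centre of the top face of one of the six inlaid squares (near row, at -y of the lid), 56 x 56 mm with 2 mm gaps, 73 mm above the table, sides along the chest's x and y. Five are rigid, one is the catch; which one differs every time and cannot be seen. A fingertip that overlaps a neighbouring square or the frame is held up by it: press near the middle
- square2 (a point): centre of the top face of one of the six inlaid squares (near row, middle), 56 x 56 mm with 2 mm gaps, 73 mm above the table, sides along the chest's x and y. Five are rigid, one is the catch; which one differs every time and cannot be seen. A fingertip that overlaps a neighbouring square or the frame is held up by it: press near the middle
- square3 (a point): centre of the top face of one of the six inlaid squares (near row, at +y), 56 x 56 mm with 2 mm gaps, 73 mm above the table, sides along the chest's x and y. Five are rigid, one is the catch; which one differs every time and cannot be seen. A fingertip that overlaps a neighbouring square or the frame is held up by it: press near the middle
- square4 (a point): centre of the top face of one of the six inlaid squares (far row, at -y of the lid), 56 x 56 mm with 2 mm gaps, 73 mm above the table, sides along the chest's x and y. Five are rigid, one is the catch; which one differs every time and cannot be seen. A fingertip that overlaps a neighbouring square or the frame is held up by it: press near the middle
- square5 (a point): centre of the top face of one of the six inlaid squares (far row, middle), 56 x 56 mm with 2 mm gaps, 73 mm above the table, sides along the chest's x and y. Five are rigid, one is the catch; which one differs every time and cannot be seen. A fingertip that overlaps a neighbouring square or the frame is held up by it: press near the middle
- square6 (a point): centre of the top face of one of the six inlaid squares (far row, at +y), 56 x 56 mm with 2 mm gaps, 73 mm above the table, sides along the chest's x and y. Five are rigid, one is the catch; which one differs every time and cannot be seen. A fingertip that overlaps a neighbouring square or the frame is held up by it: press near the middle
- catch (a joint): how far the hidden catch square is pressed in, m: 0 level with the others, 0.008 fully in. It moves straight down against a steady 3 to 5 N, whatever the depth, has no spring, and stays where it is left; the drawer is geared to it
- drawer (a joint): how far the handleless drawer in the chest's front (its -x side, facing the robot) has come out, m: 0 closed and flush, 0.04 fully out. Always 5 times the catch's travel. Drawer front 184 mm wide, its top 52 mm above the table, below the lid
- tealight: empty glass tealight holder, 44 mm across, 30 mm high, standing on the bare far strip of the chest's lid; origin at the centre of its underside
- jar: green glass jar with a cork, 80 mm across, 100 mm high, standing beside the chest on its -y side; origin at the centre of its underside
- keys: flat dark wooden key fob with a brass key, 107 mm long along its x (from -30 to +77 mm), 28 mm wide, 12 mm high, lying beside the chest on its +y side; origin under the middle of the fob
- case: grey fabric-covered spectacle case 160 x 60 x 40 mm lying on the table; origin at the centre of its underside
- bowl: white ceramic bowl 110 mm across, 45 mm high; origin at the centre of its underside

How it is judged (in metres and radians):
At the end, for the whole second after the job is handed in: the catch is in by more than 6.5 of its 8 mm, the drawer is out by more than 32 of its 40 mm, and each of the five loose things is within 20 mm of where it stood (value of joint catch above 0.0065 m and value of joint drawer above 0.032 m and distance of each of tealight, jar, keys, case, bowl from where it was at the start of the episode below 0.02 m); the robot touches nothing.
It fails at once if one of the five loose things is pushed, lifted or carried more than 20 mm from its place (distance of any of tealight, jar, keys, case, bowl from where it was at the start of the episode above 0.02 m).
It also fails if it takes over 51 s, if anything falls off the work surface, if the arm or the gripper's body presses on something with over 40 N, if the wrist force passes 120 N, or if a joint passes its speed limit or range.

## Working session

There is one attempt and no reset: what is moved stays moved. The work goes in short steps, Python scripts to look and compute and a tool call to move; the robot and the scene stay as the last step left them, time stands still between calls to the robot, and variables do not carry over. Pictures are saved under pics/ and viewed, and the job is handed in when it is done.

Besides the shell and the picture viewer there is one more tool, called after "Call:" as name([rows], argument=value, ...), one row to a line, values as JSON. drive_tool: Moves the arm, as the interface text tells. Its arguments: {"type":"object","properties":{"deltas":{"type":"array","items":{"type":"object","properties":{"angular":{"type":"array","items":{"type":"number"}},"delta_pos":{"type":"array","items":{"type":"number"}},"grip":{"type":"number"}}}},"squeeze":{"type":"number"}},"required":["deltas"]}

```bash
mkdir -p pics; ls; python3 - <<'E'
from rig import ctrl
import cv2
print(ctrl.sense())
for n in("scene","top"):
    f=ctrl.grab_frame(n); cv2.imwrite(f"pics/{n}0.png",f["pixels"][:,:,::-1])
    print({k:v for k,v in f.items() if k!="pixels"})
E
```

```text
pics
{'time': 0.0, 'qpos': array([-1.20396741e+00,  4.23831699e-01,  1.63066659e+00, -5.78586424e-06,
        1.08860492e+00, -1.89863217e-02]), 'joint_vel': array([ 0.00059592,  0.00017572, -0.00029805,  0.00041162,  0.00032331,
        0.00010937]), 'effort': array([ 2.31055543e-03, -5.44612384e+01, -2.73663872e+01,  6.45213830e-02,
        2.27289641e-02, -1.05908914e-04]), 'ee_pos': array([ 235.03095164, -578.53521975,  221.91660285]), 'orientation': array([-2.60540189e+00,  1.75387003e+00,  1.94691950e-03]), 'force': array([ 0.04422961, -0.88854048, -0.31923836]), 'wrist_torque': array([0.04680239, 0.0101001 , 0.00802255]), 'grip_width': 1.0028609360632903}
{'vfov': 44.15242068666799, 'cx': 310.75998521338886, 'cy': 242.6392940265743, 'xyz': array([1011.97296941, -869.95610873, 1242.49174567]), 'rotation': array([0.688296  , 0.16279752, 0.45436167])}
{'vfov': 48.97155322042031, 'cx': 319.18045187360866, 'cy': 243.22893888135573, 'xyz': array([ 404.81452823,   12.35086891, 1129.05892443]), 'rotation': array([ 0.13351961, -0.1373575 , -1.58781919])}
```

View pics/scene0.png

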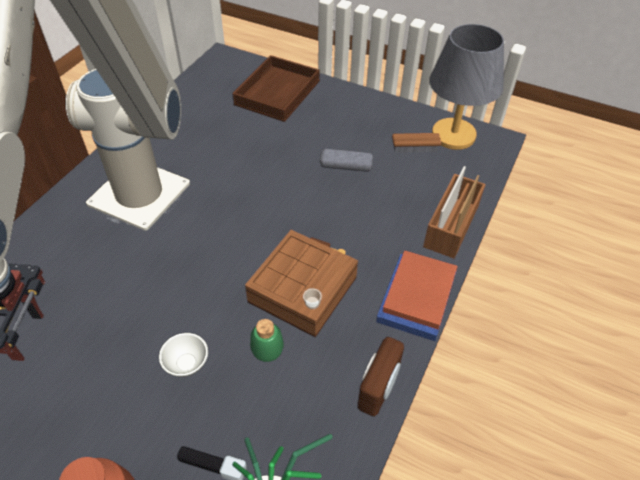

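View pics/top0.png

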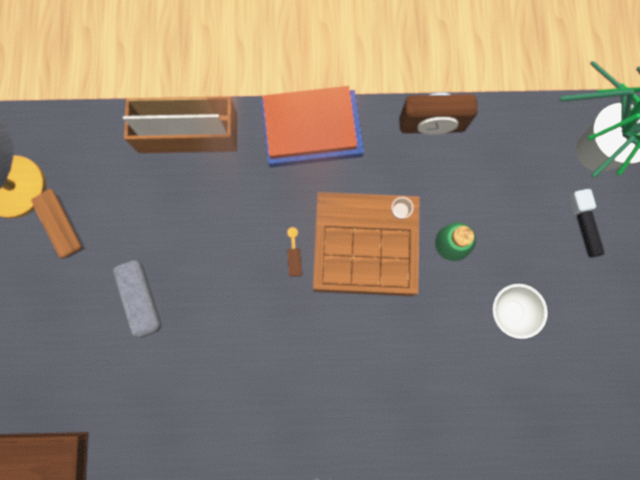

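The two views show the chest, at about (367,244) in the top view, with the tealight at its upper right, the jar to the right, the keys to the left, the bowl at (520,311) and the case at (136,298). I'll enlarge both to measure.

```bash
cat > h.py <<'E'
import numpy as np,cv2
from scipy.spatial.transform import Rotation as R
from rig import ctrl
def ray(f,u,v):
    fl=240/np.tan(np.radians(f["vfov"]/2))
    d=np.array([(u-f["cx"])/fl,-(v-f["cy"])/fl,-1.])
    return np.array(f["xyz"]),R.from_rotvec(f["rotation"]).apply(d)
def onz(f,u,v,z):
    o,d=ray(f,u,v); return o+d*(z-o[2])/d[2]
def proj(f,p):
    fl=240/np.tan(np.radians(f["vfov"]/2))
    c=R.from_rotvec(f["rotation"]).inv().apply(np.array(p)-f["xyz"])
    return f["cx"]+fl*c[0]/-c[2], f["cy"]-fl*c[1]/-c[2]
def tri(f,a,g,b):
    o1,d1=ray(f,*a);o2,d2=ray(g,*b)
    s,t=np.linalg.lstsq(np.c_[d1,-d2],o2-o1,rcond=None)[0]
    return (o1+s*d1+o2+t*d2)/2, np.linalg.norm(o1+s*d1-o2-t*d2)
E
python3 - <<'E'
from h import *
for n,(x,y,w,h) in dict(top=(285,180,160,120),scene=(230,220,160,120)).items():
    f=ctrl.grab_frame(n)
    c=cv2.resize(f["pixels"][y:y+h,x:x+w,::-1],None,fx=5,fy=5,interpolation=cv2.INTER_CUBIC)
    cv2.imwrite(f"pics/{n}crop.png",c)
E
```

```text
(no output)
```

View pics/topcrop.png

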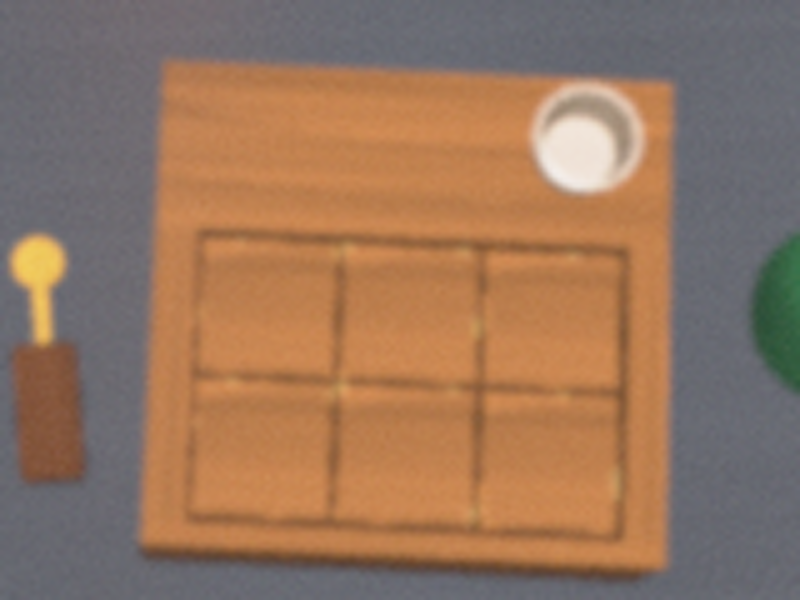

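View pics/scenecrop.png

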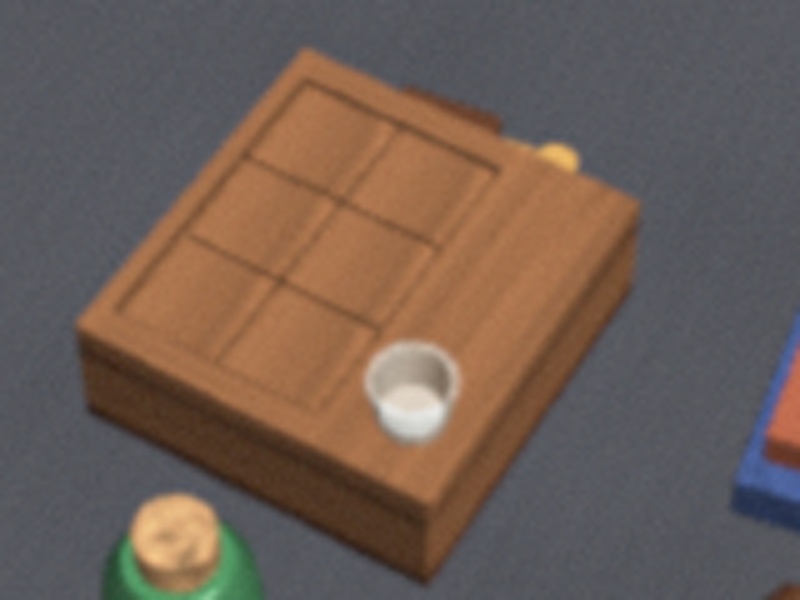

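```bash
python3 - <<'E'
from h import *
T=ctrl.grab_frame("top");S=ctrl.grab_frame("scene")
t=dict(b_p=(201,232),b_m=(627,250),f_m=(620,538),f_p=(189,518),c_p=(339,382),c_m=(480,389))
s=dict(b_p=(497,172),b_m=(316,410),f_m=(118,312),f_p=(306,80),c_p=(340,200),c_m=(281,283))
A=[];B=[]
loc=dict(b_p=(30,87),b_m=(30,-87),f_m=(-87,-87),f_p=(-87,87),c_p=(-28,29),c_m=(-28,-29))
for k in t:
    a=(285+t[k][0]/5-.4,180+t[k][1]/5-.4); b=(230+s[k][0]/5-.4,220+s[k][1]/5-.4)
    p,g=tri(T,a,S,b); print(k,p.round(1),round(g,1),onz(T,*a,73).round(1),onz(S,*b,73).round(1))
    A.append((onz(T,*a,73)+onz(S,*b,73))[:2]/2);B.append(loc[k])
A=np.array(A);B=np.array(B,float)
a0=A-A.mean(0);b0=B-B.mean(0)
print("dists",np.linalg.norm(A[0]-A[1]),np.linalg.norm(A[1]-A[2]),np.linalg.norm(A[2]-A[3]),np.linalg.norm(A[3]-A[0]))
th=np.arctan2((b0[:,0]*a0[:,1]-b0[:,1]*a0[:,0]).sum(),(a0*b0).sum());print("yaw",th)
M=np.array([[np.cos(th),-np.sin(th)],[np.sin(th),np.cos(th)]])
o=A.mean(0)-M@B.mean(0);print("origin",o,"res",(A-(B@M.T+o)).round(1))
# squares: chest x from crossing -28: rows at -58+..,
for i,(x,y) in enumerate([(-57,-58),(-57,0),(-57,58),(1,-58),(1,0),(1,58)]): print(i+1,(M@[x,y]+o).round(1))
print(R.from_rotvec(ctrl.sense()["orientation"]).as_matrix().round(4))
E
```

```text
b_p [624.1  -4.   74.6] 1.6 [623.7  -4.5  73. ] [624.2  -2.2  73. ]
b_m [ 612.3 -176.9   78.1] 2.0 [ 612.5 -178.3   73. ] [ 611.4 -173.2   73. ]
f_m [ 496.5 -168.2   74. ] 4.1 [ 494.9 -169.5   73. ] [ 497.8 -166.5   73. ]
f_p [508.    4.3  76. ] 4.1 [506.6   3.1  73. ] [508.4   7.8  73. ]
c_p [561.5 -57.8  75.8] 3.2 [560.5 -58.9  73. ] [561.6 -54.9  73. ]
c_m [ 558.3 -114.9   71.9] 4.0 [ 556.5 -115.9   73. ] [ 560.3 -114.4   73. ]
dists 172.85436221343397 115.83900463640062 173.80140424003756 116.77456788841418
yaw -0.06726588591514404
origin [588.14210613 -87.53779071] res [[ 0.  -0.6]
 [-0.3  0.6]
 [ 0.9  0.5]
 [ 0.3  0.3]
 [-1.1 -0.2]
 [ 0.1 -0.6]]
1 [ 527.4 -141.6]
2 [531.3 -83.7]
3 [535.2 -25.8]
4 [ 585.2 -145.5]
5 [589.1 -87.6]
6 [593.  -29.7]
[[ 3.763e-01 -9.265e-01 -2.000e-04]
 [-9.265e-01 -3.763e-01  5.000e-04]
 [-6.000e-04 -0.000e+00 -1.000e+00]]
```

Call:
drive_tool([
  {"angular":[0,0,6.5],"delta_pos":[0,0,0],"grip":0},
  {"angular":[0,0,6.5],"delta_pos":[0,0,0],"grip":0},
  {"angular":[0,0,6.5],"delta_pos":[0,0,0],"grip":0},
  {"angular":[0,0,6.5],"delta_pos":[0,0,0],"grip":0},
  {"angular":[0,0,0],"delta_pos":[0,0,0],"grip":0},
  {"angular":[0,0,0],"delta_pos":[0,0,0],"grip":0},
  {"angular":[0,0,0],"delta_pos":[0,0,0],"grip":0},
  {"angular":[0,0,0],"delta_pos":[0,0,0],"grip":0},
])

```text
time: 0.97
ee_pos: [235.2, -579.0, 222.7]
orientation: [2.147, -2.293, -0.0]
force: [-0.3, -0.2, 0.9]
grip_width: 0.429
```

```bash
cat >> h.py <<'E'
def go(p):
    s=ctrl.sense(); m=R.from_rotvec(s["orientation"])
    print("t",round(s["time"],2),s["ee_pos"].round(1),"F",s["force"].round(2),"grip",round(s["grip_width"],3),"cm",(m.inv().apply(np.array(p)-s["ee_pos"])/10).round(2))
E
python3 -c "
from h import *
go([527.4,-141.6,110]);print(R.from_rotvec(ctrl.sense()['orientation']).as_matrix().round(4))"
```

```text
t 0.97 [ 235.2 -579.   222.7] F [-0.32 -0.17  0.89] grip 0.429 cm [-45.56 -26.29  11.27]
[[-6.570e-02 -9.978e-01 -1.000e-04]
 [-9.978e-01  6.570e-02  1.000e-04]
 [-0.000e+00  1.000e-04 -1.000e+00]]
```

Call:
drive_tool([
  {"angular":[0,0,0],"delta_pos":[-2.85,-1.64,0],"grip":0},
  {"angular":[0,0,0],"delta_pos":[-2.85,-1.64,0],"grip":0},
  {"angular":[0,0,0],"delta_pos":[-2.85,-1.64,0],"grip":0},
  {"angular":[0,0,0],"delta_pos":[-2.85,-1.64,0],"grip":0},
  {"angular":[0,0,0],"delta_pos":[-2.85,-1.64,0],"grip":0},
  {"angular":[0,0,0],"delta_pos":[-2.85,-1.64,0],"grip":0},
  {"angular":[0,0,0],"delta_pos":[-2.85,-1.64,0],"grip":0},
  {"angular":[0,0,0],"delta_pos":[-2.85,-1.64,0],"grip":0},
])

```text
time: 1.63
ee_pos: [382.3, -359.1, 222.9]
orientation: [-2.146, 2.294, -0.001]
force: [-0.1, -0.6, 0.3]
grip_width: 0.005
```

Call:
drive_tool([
  {"angular":[0,0,0],"delta_pos":[-2.85,-1.64,0],"grip":0},
  {"angular":[0,0,0],"delta_pos":[-2.85,-1.64,0],"grip":0},
  {"angular":[0,0,0],"delta_pos":[-2.85,-1.64,0],"grip":0},
  {"angular":[0,0,0],"delta_pos":[-2.85,-1.64,0],"grip":0},
  {"angular":[0,0,0],"delta_pos":[-2.85,-1.64,0],"grip":0},
  {"angular":[0,0,0],"delta_pos":[-2.85,-1.64,0],"grip":0},
  {"angular":[0,0,0],"delta_pos":[-2.85,-1.64,0],"grip":0},
  {"angular":[0,0,0],"delta_pos":[-2.85,-1.64,0],"grip":0},
])

```text
time: 2.3
ee_pos: [528.8, -140.4, 222.9]
orientation: [-2.147, 2.294, -0.001]
force: [0.5, 0.2, -0.1]
grip_width: 0.007
```

```bash
python3 -c "
from h import *
go([527.4,-141.6,110])
f=ctrl.grab_frame('scene');cv2.imwrite('pics/s1.png',f['pixels'][:,:,::-1])"
```

```text
t 2.3 [ 528.8 -140.4  222.9] F [ 0.52  0.22 -0.1 ] grip 0.007 cm [ 0.13  0.13 11.29]
```

View pics/s1.png

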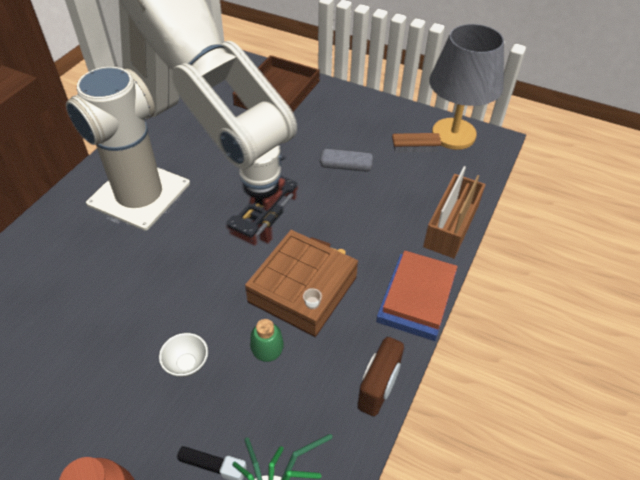

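The shut gripper hangs above and in front of the chest, at about (265,225) in the scene view, well clear of everything. Going down over square 1.

Call:
drive_tool([
  {"angular":[0,0,0],"delta_pos":[0.13,0.13,1.6],"grip":0},
  {"angular":[0,0,0],"delta_pos":[0,0,2],"grip":0},
  {"angular":[0,0,0],"delta_pos":[0,0,2],"grip":0},
  {"angular":[0,0,0],"delta_pos":[0,0,2],"grip":0},
  {"angular":[0,0,0],"delta_pos":[0,0,2],"grip":0},
  {"angular":[0,0,0],"delta_pos":[0,0,2],"grip":0},
  {"angular":[0,0,0],"delta_pos":[0,0,1.4],"grip":0},
  {"angular":[0,0,0],"delta_pos":[0,0,0],"grip":0},
])

```text
time: 3.02
ee_pos: [524.6, -142.7, 90.1]
orientation: [2.145, -2.292, -0.007]
force: [-0.7, -0.3, 0.2]
grip_width: 0.007
```

```bash
python3 -c "
from h import *
go([527.4,-141.6,73])
f=ctrl.grab_frame('scene');cv2.imwrite('pics/s2.png',cv2.resize(f['pixels'][150:390,200:400,::-1],None,fx=2.5,fy=2.5))"
```

```text
t 3.02 [ 524.6 -142.7   90.1] F [-0.74 -0.3   0.17] grip 0.007 cm [-0.13 -0.28  1.71]
```

View pics/s2.png

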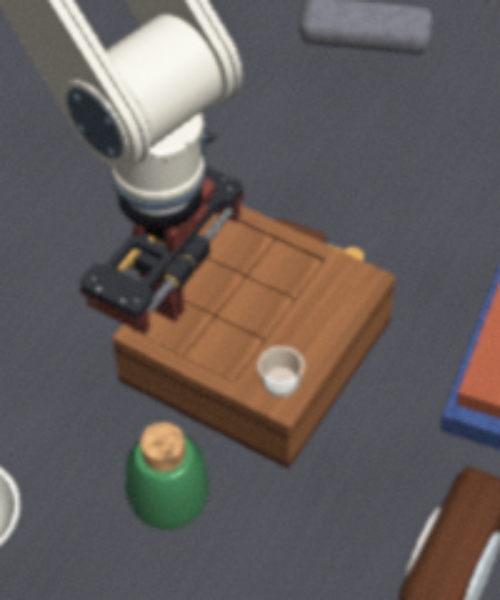

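The fingers are over the near -y square and clear of the jar and tealight. Next I press gently.

Call:
drive_tool([
  {"angular":[0,0,0],"delta_pos":[-0.1,-0.2,0.5],"grip":0},
  {"angular":[0,0,0],"delta_pos":[0,0,0.5],"grip":0},
  {"angular":[0,0,0],"delta_pos":[0,0,0.3],"grip":0},
  {"angular":[0,0,0],"delta_pos":[0,0,0.2],"grip":0},
  {"angular":[0,0,0],"delta_pos":[0,0,0.1],"grip":0},
  {"angular":[0,0,0],"delta_pos":[0,0,0.1],"grip":0},
  {"angular":[0,0,0],"delta_pos":[0,0,0.1],"grip":0},
  {"angular":[0,0,0],"delta_pos":[0,0,0],"grip":0},
])

```text
time: 3.73
ee_pos: [528.7, -142.3, 74.7]
orientation: [-2.145, 2.296, -0.0]
force: [-0.3, -0.2, 0.0]
grip_width: 0.006
```

Call:
drive_tool([
  {"angular":[0,0,0],"delta_pos":[0,0,0.1],"grip":0},
  {"angular":[0,0,0],"delta_pos":[0,0,0.1],"grip":0},
  {"angular":[0,0,0],"delta_pos":[0,0,0.1],"grip":0},
  {"angular":[0,0,0],"delta_pos":[0,0,0],"grip":0},
  {"angular":[0,0,0],"delta_pos":[0,0,0],"grip":0},
  {"angular":[0,0,0],"delta_pos":[0,0,0],"grip":0},
  {"angular":[0,0,0],"delta_pos":[0,0,0],"grip":0},
  {"angular":[0,0,0],"delta_pos":[0,0,0],"grip":0},
])

```text
time: 4.4
ee_pos: [528.9, -142.3, 73.3]
orientation: [-2.144, 2.295, -0.001]
force: [-4.5, 1.6, 17.8]
grip_width: 0.003
```

Square 1 holds 18 N at z 73.3, so it is rigid. On to square 2.

Call:
drive_tool([
  {"angular":[0,0,0],"delta_pos":[0,0,-1.0],"grip":0},
  {"angular":[0,0,0],"delta_pos":[-2.9,0.1,0],"grip":0},
  {"angular":[0,0,0],"delta_pos":[-2.9,0,0],"grip":0},
  {"angular":[0,0,0],"delta_pos":[0,0,0],"grip":0},
  {"angular":[0,0,0],"delta_pos":[0,0,0.5],"grip":0},
  {"angular":[0,0,0],"delta_pos":[0,0,0.3],"grip":0},
  {"angular":[0,0,0],"delta_pos":[0,0,0.2],"grip":0},
  {"angular":[0,0,0],"delta_pos":[0,0,0],"grip":0},
])

```text
time: 5.07
ee_pos: [531.8, -84.6, 73.2]
orientation: [-2.143, 2.297, 0.001]
force: [-5.7, 7.5, 22.9]
grip_width: 0.006
```

Call:
drive_tool([
  {"angular":[0,0,0],"delta_pos":[0,0,0],"grip":0},
  {"angular":[0,0,0],"delta_pos":[0,0,0],"grip":0},
  {"angular":[0,0,0],"delta_pos":[0,0,0],"grip":0},
  {"angular":[0,0,0],"delta_pos":[0,0,0],"grip":0},
  {"angular":[0,0,0],"delta_pos":[0,0,0],"grip":0},
  {"angular":[0,0,0],"delta_pos":[0,0,0],"grip":0},
  {"angular":[0,0,0],"delta_pos":[0,0,0],"grip":0},
  {"angular":[0,0,0],"delta_pos":[0,0,0],"grip":0},
])

```text
time: 5.73
ee_pos: [531.8, -84.6, 73.2]
orientation: [-2.142, 2.297, 0.001]
force: [-5.1, 6.1, 23.2]
grip_width: 0.002
```

Square 2 holds 23 N at 73.2, so it is rigid too. Square 3 next.

Call:
drive_tool([
  {"angular":[0,0,0],"delta_pos":[0,0,-1.0],"grip":0},
  {"angular":[0,0,0],"delta_pos":[-2.9,0,0],"grip":0},
  {"angular":[0,0,0],"delta_pos":[-2.9,0,0],"grip":0},
  {"angular":[0,0,0],"delta_pos":[0,0,0],"grip":0},
  {"angular":[0,0,0],"delta_pos":[0,0,0.5],"grip":0},
  {"angular":[0,0,0],"delta_pos":[0,0,0.3],"grip":0},
  {"angular":[0,0,0],"delta_pos":[0,0,0.2],"grip":0},
  {"angular":[0,0,0],"delta_pos":[0,0,0],"grip":0},
])

```text
time: 6.4
ee_pos: [535.6, -27.3, 73.2]
orientation: [-2.142, 2.297, 0.001]
force: [-7.0, 4.9, 25.1]
grip_width: 0.004
```

Rigid. Square 6 next, one row back.

Call:
drive_tool([
  {"angular":[0,0,0],"delta_pos":[0,0,-1.0],"grip":0},
  {"angular":[0,0,0],"delta_pos":[-0.1,-2.9,0],"grip":0},
  {"angular":[0,0,0],"delta_pos":[0,-2.9,0],"grip":0},
  {"angular":[0,0,0],"delta_pos":[0,0,0],"grip":0},
  {"angular":[0,0,0],"delta_pos":[0,0,0.5],"grip":0},
  {"angular":[0,0,0],"delta_pos":[0,0,0.3],"grip":0},
  {"angular":[0,0,0],"delta_pos":[0,0,0.15],"grip":0},
  {"angular":[0,0,0],"delta_pos":[0,0,0],"grip":0},
])

```text
time: 7.07
ee_pos: [591.9, -29.7, 71.3]
orientation: [2.143, -2.295, -0.003]
force: [0.6, -0.3, -0.3]
grip_width: 0.005
```

At square 6 the tip is 2 mm below the other squares with almost no force, so this is the catch. Pressing further.

Call:
drive_tool([
  {"angular":[0,0,0],"delta_pos":[0,0,0.1],"grip":0},
  {"angular":[0,0,0],"delta_pos":[0,0,0.1],"grip":0},
  {"angular":[0,0,0],"delta_pos":[0,0,0.1],"grip":0},
  {"angular":[0,0,0],"delta_pos":[0,0,0.1],"grip":0},
  {"angular":[0,0,0],"delta_pos":[0,0,0.1],"grip":0},
  {"angular":[0,0,0],"delta_pos":[0,0,0.1],"grip":0},
  {"angular":[0,0,0],"delta_pos":[0,0,0],"grip":0},
  {"angular":[0,0,0],"delta_pos":[0,0,0],"grip":0},
])

```text
time: 7.73
ee_pos: [593.8, -29.3, 66.0]
orientation: [-2.144, 2.295, -0.001]
force: [0.7, -0.7, 0.9]
grip_width: 0.005
```

Call:
drive_tool([
  {"angular":[0,0,0],"delta_pos":[0,0,0.1],"grip":0},
  {"angular":[0,0,0],"delta_pos":[0,0,0.1],"grip":0},
  {"angular":[0,0,0],"delta_pos":[0,0,0.05],"grip":0},
  {"angular":[0,0,0],"delta_pos":[0,0,0],"grip":0},
  {"angular":[0,0,0],"delta_pos":[0,0,0],"grip":0},
  {"angular":[0,0,0],"delta_pos":[0,0,0],"grip":0},
  {"angular":[0,0,0],"delta_pos":[0,0,0],"grip":0},
  {"angular":[0,0,0],"delta_pos":[0,0,0],"grip":0},
])

```text
time: 8.4
ee_pos: [594.1, -29.3, 65.3]
orientation: [-2.144, 2.295, -0.001]
force: [-5.2, 0.8, 16.1]
grip_width: 0.004
```

```bash
python3 -c "
from h import *
go([527.4,-141.6,73])
f=ctrl.grab_frame('top');cv2.imwrite('pics/t3.png',cv2.resize(f['pixels'][180:340,285:445,::-1],None,fx=3.5,fy=3.5))"
```

```text
t 8.4 [594.1 -29.3  65.3] F [-5.18  0.82 16.06] grip 0.004 cm [11.65  5.89 -0.78]
```

View pics/t3.png

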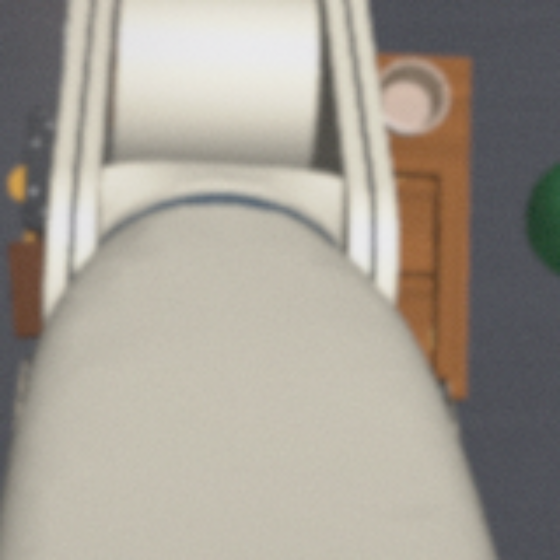

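The top view is mostly hidden by the arm. The tip has bottomed out at 65.3 mm with 16 N, which is about 8 mm of travel. I'll go straight up, then back toward the robot, and look.

Call:
drive_tool([
  {"angular":[0,0,0],"delta_pos":[0,0,-1.0],"grip":0},
  {"angular":[0,0,0],"delta_pos":[0,0,-2],"grip":0},
  {"angular":[0,0,0],"delta_pos":[0,0,-3],"grip":0},
  {"angular":[0,0,0],"delta_pos":[0,0,-3],"grip":0},
  {"angular":[0,0,0],"delta_pos":[0,0,-3],"grip":0},
  {"angular":[0,0,0],"delta_pos":[0,0,-3],"grip":0},
  {"angular":[0,0,0],"delta_pos":[0,0,0],"grip":0},
  {"angular":[0,0,0],"delta_pos":[0,0,0],"grip":0},
])

```text
time: 9.12
ee_pos: [594.9, -29.5, 215.8]
orientation: [-2.142, 2.293, -0.005]
force: [-0.6, -0.2, -0.4]
grip_width: 0.003
```

Call:
drive_tool([
  {"angular":[0,0,0],"delta_pos":[2.5,2.5,0],"grip":0},
  {"angular":[0,0,0],"delta_pos":[2.5,2,0],"grip":0},
  {"angular":[0,0,0],"delta_pos":[3,2,0],"grip":0},
  {"angular":[0,0,0],"delta_pos":[3,2,0],"grip":0},
  {"angular":[0,0,0],"delta_pos":[3,2,0],"grip":0},
  {"angular":[0,0,0],"delta_pos":[3,2,0],"grip":0},
  {"angular":[0,0,0],"delta_pos":[3,1.5,0],"grip":0},
  {"angular":[0,0,0],"delta_pos":[3,1,0],"grip":0},
])

```text
time: 9.78
ee_pos: [425.5, -249.1, 212.1]
orientation: [2.144, -2.295, -0.005]
force: [0.3, 0.9, -0.5]
grip_width: 0.007
```

Call:
drive_tool([
  {"angular":[0,0,0],"delta_pos":[3,1.5,0],"grip":0},
  {"angular":[0,0,0],"delta_pos":[3,1.5,0],"grip":0},
  {"angular":[0,0,0],"delta_pos":[3,1.5,0],"grip":0},
  {"angular":[0,0,0],"delta_pos":[3,1.5,0],"grip":0},
  {"angular":[0,0,0],"delta_pos":[3,1,0],"grip":0},
  {"angular":[0,0,0],"delta_pos":[3,1,0],"grip":0},
  {"angular":[0,0,0],"delta_pos":[0,0,0],"grip":0},
  {"angular":[0,0,0],"delta_pos":[0,0,0],"grip":0},
])

```text
time: 10.45
ee_pos: [334.9, -423.2, 212.0]
orientation: [-2.141, 2.298, 0.004]
force: [0.2, 0.6, -0.4]
grip_width: 0.005
```

```bash
python3 -c "
from h import *
go([527.4,-141.6,73])
f=ctrl.grab_frame('top');cv2.imwrite('pics/t4.png',f['pixels'][:,:,::-1])
f=ctrl.grab_frame('scene');cv2.imwrite('pics/s4.png',f['pixels'][:,:,::-1])"
```

```text
t 10.45 [ 334.9 -423.2  212. ] F [ 0.25  0.62 -0.37] grip 0.005 cm [-29.43 -17.23  13.94]
```

View pics/t4.png

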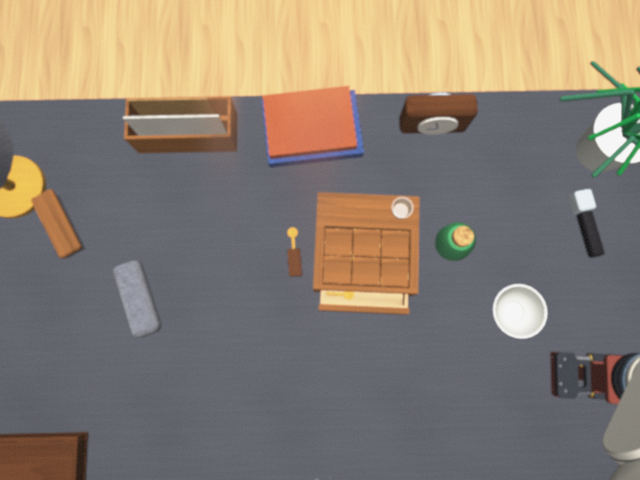

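View pics/s4.png

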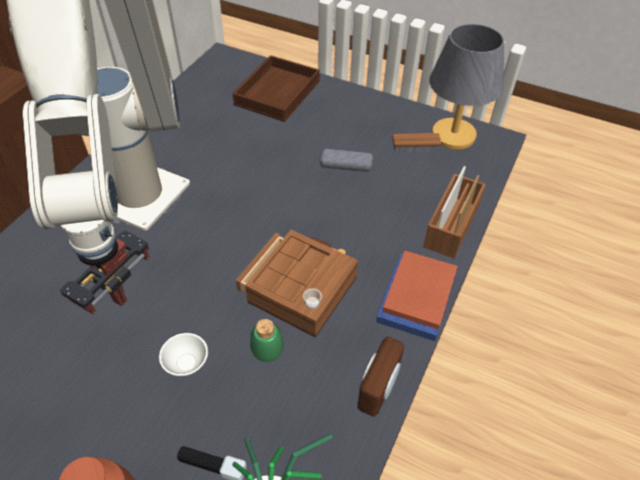

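The drawer is out, with its front edge at about (365,311) in the top view. The tealight, jar, keys, bowl and case sit at the same pixels as before. A numeric check of the drawer and the things, then hand in.

```bash
python3 - <<'E'
from h import *
f=ctrl.grab_frame("top");p=f["pixels"]
a=cv2.imread("pics/top0.png")[:,:,::-1]
th=-.0673;M=np.array([[np.cos(th),-np.sin(th)],[np.sin(th),np.cos(th)]])
col=p[:,365].astype(int); wood=(col[:,0]-col[:,2])>25
e=max(v for v in range(280,330) if wood[v]); q=onz(f,365,e+.5,52)[:2]
print("edge row",e,"drawer front chest x",(M.T@(q-[588.1,-87.5])).round(1),"closed=-100")
d=cv2.absdiff(a.copy(),p.copy()).max(2)
for n,(x,y,w,h) in dict(tealight=(390,195,25,25),jar=(433,218,45,45),keys=(283,223,22,56),case=(110,256,52,84),bowl=(490,282,60,60)).items(): print(n,"changed px >40:",int((d[y:y+h,x:x+w]>40).sum()))
print(ctrl.sense()["joint_vel"].round(3)); ctrl.finish_job()
E
```

```text
edge row 312 drawer front chest x [-140.8   -4.1] closed=-100
tealight changed px >40: 0
jar changed px >40: 0
keys changed px >40: 0
case changed px >40: 0
bowl changed px >40: 0
[ 0.013 -0.009 -0.003 -0.002  0.    -0.001]
the job is handed in; nothing more can be done
```

I found the hidden catch at square 6 (far row, +y side), pressed it fully in, and the drawer came out. The job is handed in; no verdict was reported.

- **Finding it:** squares 1, 2 and 3 held firm under 18–25 N at 73.2–73.3 mm above the table. Square 6 gave way, so I did not test squares 4 and 5.
- **Pressing it:** square 6 stopped at 65.3 mm under 16 N, about 8 mm of travel.
- **Drawer:** in the top view its front is about 41 mm out, against 40 mm when fully open. That agrees within the camera's accuracy.
- **Loose things:** the tealight, jar, keys, case and bowl showed no changed pixels compared with the first picture.
- **Finish:** the hand is clear of everything, above the table near the bowl's side at z 212 mm. The whole job took about 10.5 s. None of the checks failed.

The two cameras disagreed by up to about 4 mm on the square corners, which was well within the room the fingertips had.

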